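Drive a bearing bush out of its housing

ROBOT

A 7-joint arm with a two-finger parallel gripper is mounted at the origin on a cart in front of the work surface, level with it; the furniture and walls round the work are solid. World frame = base frame: x ahead of the robot, y to its left, z up, the work surface at z = 0. Lengths are in m, angles in rad, forces in N, time in s.
With the tool pointing down it reaches from about 0.4 to 0.9 m from the base axis. Payload 5.5 kg.
Tool frame: the origin (TCP) lies midway between the tips of the shut fingers; the grasp point (between the pads) lies 19 mm behind it; z points along the fingers, y is the direction in which the jaws open and shut (so a half turn about z gives the same grasp; the last joint's range is limited). The gripper opens to 92 mm and grips with 3 to 60 N. Pads are 19 mm wide; open, the fingers measure 130 mm over their backs; the gripper's body (75 mm by 190 mm) begins 47 mm behind the grasp point.
Start: joints at [-0.976, 0.501, -0.427, 1.55, 0.221, 1.138, -0.21], TCP at [0.212, 0.615, 0.227] pointing down, gripper open.
Joint ranges: [-2.88, 2.88], [-0.31, 2.03], [-1.54, 1.56], [0.2, 2.42], [-1.41, 4.55], [0.19, 2.02], [-2.57, 2.57]. Speed limits (rad/s): [2.57, 2.57, 3.14, 3.14, 3.14, 3.14, 3.14].

INTERFACE

Orientations are given as a unit quaternion [w, x, y, z].
In Python, from plant import readout, cams, ticket gives the robot as it stands. The module is installed in compiled form; this text tells all that it offers.
- The arm moves only by the tool send_rows, never from a script. Its argument "commands" is a list of rows, each a list of 7 numbers: the shift along the tool's x, y, z in cm, then the turn, a rotation vector about the tool's x, y, z in degrees, then the finger opening in cm, from 0 to 9.18. In form: [[x, y, z, rx, ry, rz, hand], ...]. A call has 1 to 5 rows; each row is the pose to reach, as a shift and turn from the pose commanded when the call began, along the tool's axes at that moment; what a row does not reach only later rows make up. A row lasts 1/12 s, in which the tool goes at most 41.7 mm and 7.16 degrees, less where a joint would pass 70% of its speed; a pose out of reach is approached as far as the arm can. A call with a gripper value outside its range is refused whole. The fingers move at their own pace and stop on an object; the grip force is fixed at half the most. Time passes only in rows, so rows that repeat a pose let the fingers close. It gives the time, the measured TCP pose, the force and the opening at its end, in the units of the state.
- readout.observe(): the state, without advancing time (a new reading comes with each control period).
- cams.camera(name): name is "side" or "top"; returns a dict with "pixels" (384x512x3 uint8, red, green, blue), "fovy" (degrees; the focal length in pixels is half the picture's height over the tangent of half this angle, whatever the lens; pixels are square), "cx", "cy" (the principal point, pixels), "R" (3x3) and "t" (3): a world point X has camera coordinates R X + t. Camera axes: x right, y down, z forward; pixel columns grow to the right and rows downward; lengths in m; the calibration is good to about 2 mm. A picture is of the moment at which its call begins. There is no depth.
- ticket.finish_job(): hands the job in, once; it reports no verdict.
The state is a dict: "time_s": time; "q": joint angles; "qvel": joint speeds; "effort": joint torques, N m; "tool_pos": TCP position; "orientation": TCP orientation; "contact_force": force on the tool from outside, world axes, zero at the start; "ft_torque": the same for the moment, N m; "opening": finger opening in m.
Only numpy, scipy, OpenCV 4.12 (cv2) and the standard library are available. Lean on these libraries where they do the work, as an engineer would, in place of code of your own. Each camera call takes 0.05 s, during which the arm holds its last target.

TASK

Press the bronze bush out of the bearing housing on the little push-out stand: take the slimmer of the two steel drifts from the black block, feel its tip into the off-centre knock-out hole in the housing's round cap, and press the bush down until it drops onto the tray below. Press gently, never leaning hard on the cap or the bush. Then stand the slim drift back upright in its empty hole in the block; leave the thick drift alone.

Things in the scene. Friction and masses are not known exactly. Their poses are not given: they have to be found in the camera images.
- stand: push-out stand fixed to the bench: dark tray base 84x96 mm, two cheeks, and on them a 64x64 mm aluminium housing (z 36 to 60 mm) under a round cap of 60 mm diameter (z 60 to 67 mm). Open underneath at its two x sides. Origin: centre of the underside on the bench, z up. The housing's vertical bore (25 mm wide, through its whole height) is on the z axis.
- cap_center (a point): centre of the cap's flat top face, 67 mm above the bench, on the bore's axis. The cap is SOLID here: its only hole, a round knock-out hole 17 mm wide through the 7 mm cap (rim chamfered 1.5 mm), has its centre 6.5 mm from this point, in a direction that is different each time and is not measured: look for it or feel for it. The cap does not turn under light touch; it is thin and must not be pressed with more than about 20 N.
- tray_floor (a point): centre of the tray's floor under the bore, 6 mm above the bench
- bush: solid bronze bush, a cylinder 24 mm across and 16 mm long, standing in the bore; origin at the centre of its lower end, z along its axis. Three spring shoes hold it tight: pushing it down takes roughly 5 to 15 N all the way. They let go when its top has come down to about 42 mm above the bench; it then drops to the tray by itself. Rubbing at the hole edge adds to the force; ease the drift sideways if it binds, and stay under about 20 N.
- bush_mid (a point): centre of the bush, 8 mm from either end; 50 mm above the bench at the start (so its top is 9 mm below the cap's top)
- drift_block: black block 54x130x50 mm fixed to the bench, with two vertical through holes 20.5 mm wide, 80 mm apart along its own y, one drift standing in each. Origin: centre of its underside, z up.
- hole_a (a point): mouth of the hole at the block's +y end, in its top face 50 mm above the bench
- hole_b (a point): mouth of the hole at the block's -y end, in its top face 50 mm above the bench
- slim_drift: the slim steel drift, 95 mm long, 90 g, upright: a shank 12 mm in diameter and 45 mm long, above it a collar 26 mm across and 5 mm thick, above that a round dark grip 14 mm in diameter and 45 mm long. Origin: centre of the collar's underside, z up along the axis. In the block its collar rests on the block's top and the shank hangs in the hole. Which hole it stands in changes.
- slim_drift_grip (a point): middle of the slim drift's grip, 27.5 mm above the collar's underside; 77.5 mm above the bench at the start
- slim_drift_tip (a point): centre of the flat lower end of the slim drift's shank, 45 mm below the collar's underside
- thick_drift_grip (a point): middle of the grip of the thick drift: of the same heights, but visibly stouter (grip 23 mm in diameter, collar 36 mm); its shank, hidden in the block, is 19 mm in diameter, too thick for the cap's hole
Mind the look-alikes: they are no part of the job. Leave any blue or purple look-alike of the slim_drift alone.

How it is judged:
On the way, in this order (a step that is already met when the one before it is completed fails the run):
1. the slim drift is lifted out of the block (z of slim_drift_tip in the frame of drift_block above 0.053 m), for 0.1 s.
2. its tip is through the cap's hole and presses on the bush (z of slim_drift_tip in the frame of stand below 0.06 m and horizontal distance between slim_drift_tip and cap_center below 0.012 m and contact force between slim_drift and bush above 1 N), for 0.1 s.
3. the bush has dropped onto the tray (z of bush_mid in the frame of stand below 0.024 m and horizontal distance between bush_mid and tray_floor below 0.034 m), for 0.2 s.
At the end, for the whole second after the job is handed in: the bush lies still on the tray (its centre under 24 mm above the stand's underside, within 34 mm of the tray's centre); the slim drift stands still in a hole of the block, upright within 0.1 rad, seated within 4 mm, within 8 mm of the hole's centre; the thick drift is within 12 mm of its start (all of step 3 and linear speed of each of bush, slim_drift below 0.02 m/s and z of slim_drift_grip in the frame of drift_block between 0.0735 and 0.0815 m and (horizontal distance between slim_drift_grip and hole_a below 0.008 m or horizontal distance between slim_drift_grip and hole_b below 0.008 m) and angle between slim_drift's own z axis and vertical below 0.1 rad and distance of thick_drift_grip from where it was at the start of the episode below 0.012 m); the robot touches nothing.
It fails at once if the drift presses on the stand, housing or cap with over 25 N (contact force between slim_drift and stand above 25 N).
It fails at once if the drift presses on the bush with over 25 N (contact force between slim_drift and bush above 25 N).
It fails at once if the gripper touches the bush (contact force between the fingers and bush above 0.5 N).
It fails at once if the thick drift is taken out (distance of thick_drift_grip from where it was at the start of the episode above 0.03 m).
It also fails if it takes over 61 s, if anything falls off the work surface, if the arm or the gripper's body presses on something with over 40 N, if the wrist force passes 120 N, or if a joint passes its speed limit or range.

## Working session

There is one attempt and no reset: what is moved stays moved. The work goes in short steps, Python scripts to look and compute and a tool call to move; the robot and the scene stay as the last step left them, time stands still between calls to the robot, and variables do not carry over. Pictures are saved under pics/ and viewed, and the job is handed in when it is done.

Besides the shell and the picture viewer there is one more tool, called after ">>>" in YAML: its name, and indented under it one key for each argument. send_rows: Moves the arm, as the interface text tells. Its arguments: {"type":"object","properties":{"commands":{"type":"array"}},"required":["commands"]}

```bash
mkdir -p pics; cat > h.py <<'E'
import numpy as np, cv2
from plant import readout, cams, ticket
def cam(n):
    c=cams.camera(n); p=np.array(c['pixels']); f=p.shape[0]/2/np.tan(np.radians(c['fovy'])/2)
    return p,f,c['cx'],c['cy'],np.array(c['R']),np.array(c['t'])
def proj(C,X):
    p,f,cx,cy,R,t=C; x=R@np.array(X)+t; return np.array([cx+f*x[0]/x[2],cy+f*x[1]/x[2]])
def back(C,u,v,z):
    p,f,cx,cy,R,t=C; d=R.T@np.array([(u-cx)/f,(v-cy)/f,1]); o=-R.T@t; return o+d*(z-o[2])/d[2]
def save(p,n,crop=None,s=1):
    if crop: x0,y0,x1,y1=crop; p=p[y0:y1,x0:x1]
    p=cv2.resize(p,None,fx=s,fy=s,interpolation=cv2.INTER_CUBIC); cv2.imwrite('pics/'+n+'.png',p[:,:,::-1])
E
python3 - <<'E'
from h import *
print(readout.observe())
for n in('side','top'):
    C=cam(n); save(C[0],n+'0',s=1.5); print(n,C[1:4],C[4],-C[4].T@C[5], C[5])
E
```

```text
{'time_s': 0.0, 'q': array([-0.97579371,  0.50186331, -0.42676549,  1.55143859,  0.22074754,
        1.13829474, -0.21029968]), 'qvel': array([-9.67830871e-04, -8.02912897e-04, -9.02667889e-04, -9.08560206e-04,
       -4.56321255e-04,  3.14488083e-05, -7.26990216e-04]), 'effort': array([ 8.33049417e-04, -5.66597378e+01, -5.81595719e+00, -2.79115123e+01,
       -6.84010098e-02,  3.09263868e-02,  1.93708061e-04]), 'tool_pos': array([0.21154828, 0.613871  , 0.22567113]), 'orientation': array([-2.14581096e-04,  1.65137146e-01,  9.86270126e-01, -9.57207283e-04]), 'contact_force': array([ 0.49130667,  0.1999618 , -0.11203364]), 'ft_torque': array([0.03575329, 0.01096682, 0.00923685]), 'opening': 0.0918672275393446}
side (np.float64(444.2112793076213), 253.22777270377696, 188.5027842099159) [[-0.68102889 -0.73224889 -0.00334824]
 [-0.35820744  0.3371323  -0.87064875]
 [ 0.63866038 -0.59173759 -0.49189384]] [-0.04059385  0.38782475  0.52227395] [0.25808735 0.3094279  0.5123195 ]
top (np.float64(417.3289504571258), 247.79805530687887, 195.22661259066783) [[ 0.02359814 -0.99904224  0.03684733]
 [-0.98122183 -0.03020347 -0.19050322]
 [ 0.19143368 -0.03165988 -0.9809948 ]] [ 0.33365426 -0.13054875  0.9032869 ] [-0.17158104  0.49552488  0.81811393]
```

View pics/side0.png

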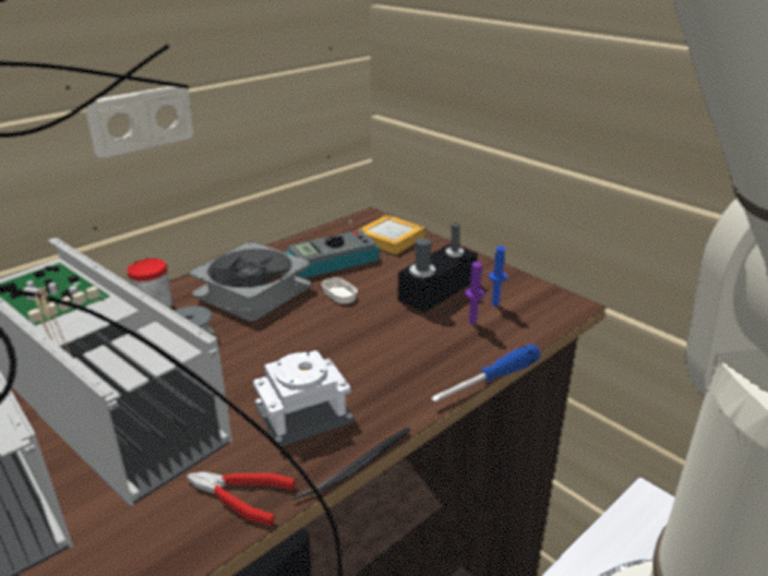

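View pics/top0.png

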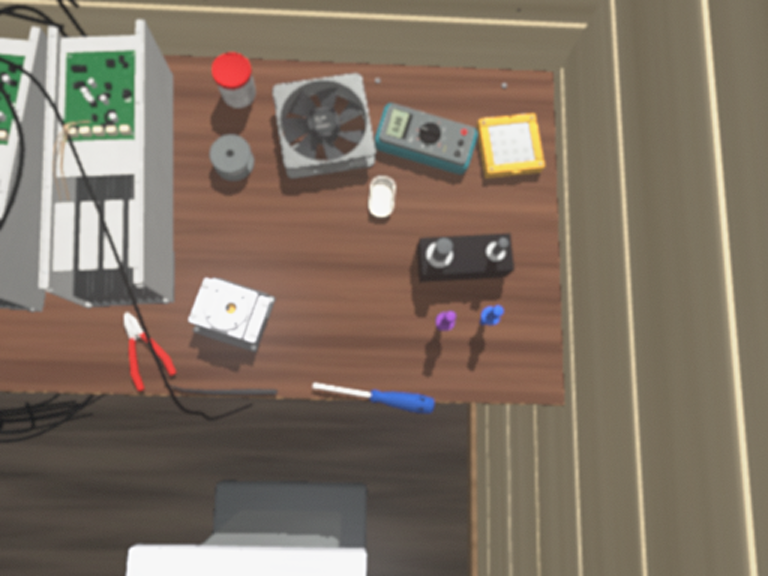

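The top view shows the stand at about (231,312), in the 1.5x picture, with the hole visible as a bronze spot. The block is at about (465,257) with the stout drift on its left and a slimmer one on its right. The purple (446,320) and blue (491,315) look-alikes stand in front. I'll enlarge to confirm.

```bash
python3 - <<'E'
from h import *
C=cam('top'); a=C[0][150:230,265:365]; b=C[0][175:240,115:195]
save(a,'tb',s=7); save(b,'ts',s=9)
C=cam('side'); save(C[0],'sb',(255,140,355,220),7); save(C[0],'ss',(160,225,245,300),8)
E
```

```text
(no output)
```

View pics/tb.png

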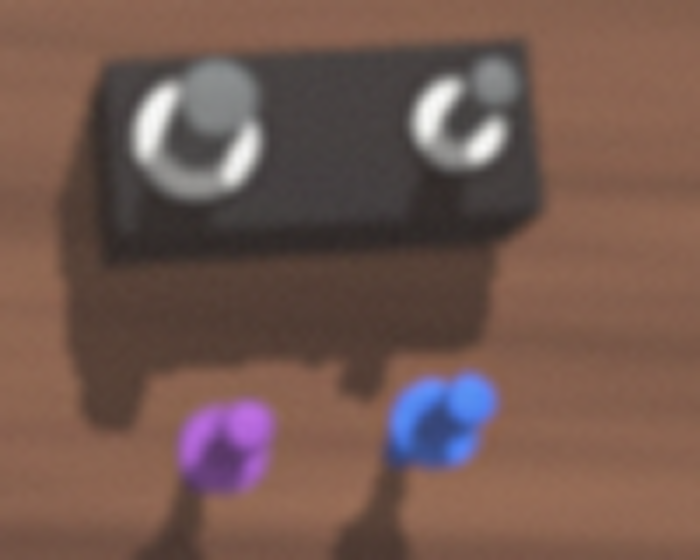

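View pics/ts.png

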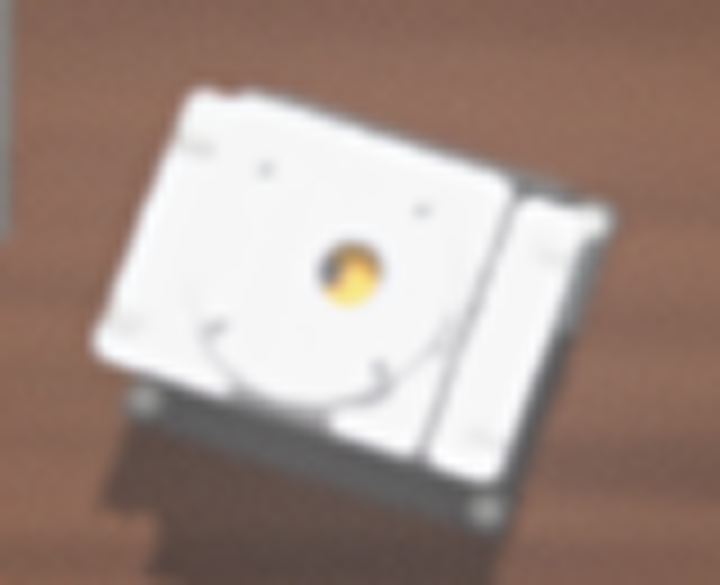

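View pics/sb.png

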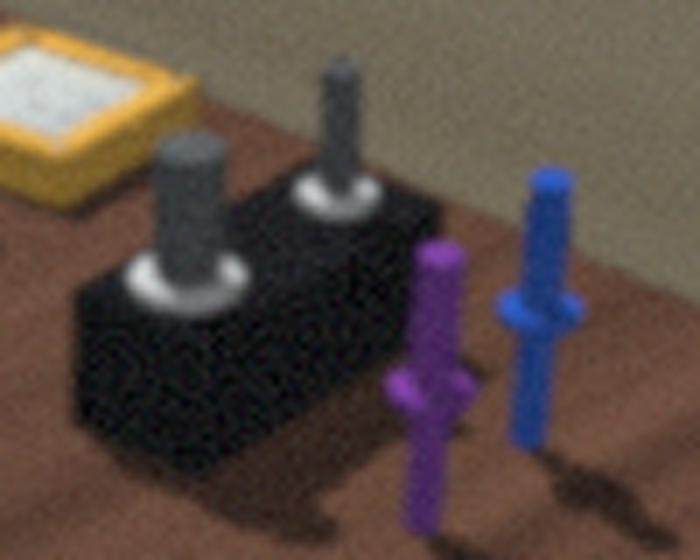

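View pics/ss.png

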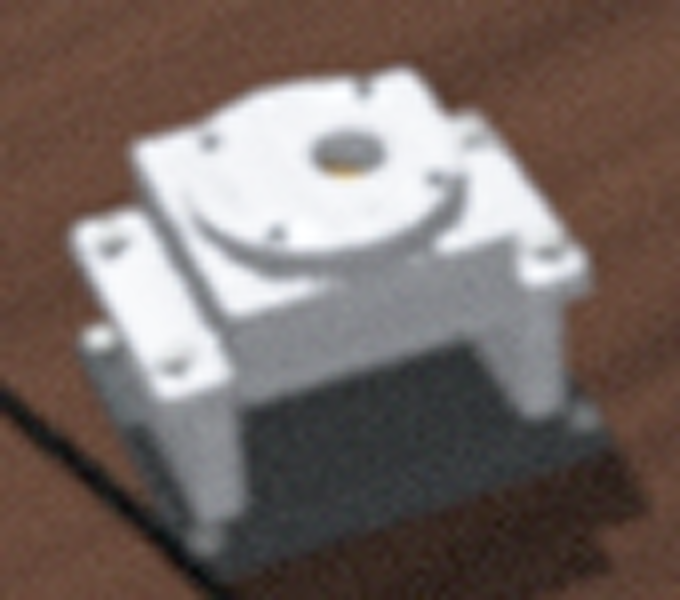

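The block holds two steel drifts. The right one, in the top picture at about (336,161) native, has the thin grip and small collar, so it is the slim drift. The left one (grip top ≈ (296,164)) is stout. The purple and blue ones stand on the bench and are to be left alone. The cap hole is plain at top (154,205) and side (203.5,244).

```bash
python3 - <<'E'
from h import *
T=cam('top'); S=cam('side')
def tri(pt,ps):
    A=[];b=[]
    for C,(u,v) in((T,pt),(S,ps)):
        d=C[4].T@np.array([(u-C[2])/C[1],(v-C[3])/C[1],1]); d/=np.linalg.norm(d);o=-C[4].T@C[5];P=np.eye(3)-np.outer(d,d);A.append(P);b.append(P@o)
    return np.linalg.lstsq(np.vstack(A),np.hstack(b),rcond=None)[0]
def tc(x,y):return 265+x/7,150+y/7
def ts(x,y):return 115+x/9,175+y/9
def sb(x,y):return 255+x/7,140+y/7
def ss(x,y):return 160+x/8,225+y/8
g=tc(494,80);c=tc(459,123)
print('griptop',back(T,*g,.1),back(S,*sb(341,66),.1),tri(g,sb(341,66)))
print('collar',back(T,*c,.055),back(S,*sb(338,194),.055),tri(c,sb(338,194)))
print('thickgrip',back(T,*tc(218,97),.1),'collar',back(T,*tc(197,138),.055))
h=ts(351,272)
print('hole',back(T,*h,.067),back(S,*ss(348,153),.067),tri(h,ss(348,153)))
# cap ellipse center in side: left 183.. right 466; 
for nm,f,C,pts in(('sideScrews',ss,S,[(209,142),(364,88),(437,178),(278,232)]),('topScrews',ts,T,[(265,168),(422,210),(379,374),(213,327)])):
    P=np.array([back(C,*f(*p),.067) for p in pts]);print(nm,P[:,:2],P.mean(0))
# block corners top z=.05
for p in((103,62),(525,42),(540,200),(105,262)): print('blk',back(T,*tc(*p),.05)[:2])
# housing corners top
for p in((190,92),(610,212),(495,480),(95,348)): print('st',back(T,*ts(*p),.06)[:2])
E
```

```text
griptop [ 0.56501048 -0.3312698   0.1       ] [ 0.56156322 -0.32795246  0.1       ] [ 0.56547985 -0.33210139  0.09745661]
collar [ 0.56414815 -0.33162582  0.055     ] [ 0.55826814 -0.32627339  0.055     ] [ 0.56489466 -0.33314234  0.05028274]
thickgrip [ 0.55728023 -0.25167697  0.1       ] collar [ 0.55683842 -0.25213484  0.055     ]
hole [0.47050114 0.0311479  0.067     ] [0.46737477 0.03336964 0.067     ] [0.47070142 0.03143056 0.06430312]
sideScrews [[0.49091095 0.05271491]
 [0.48391286 0.01635419]
 [0.4474879  0.02501587]
 [0.45557122 0.06049962]] [0.46947074 0.03864615 0.067     ]
topScrews [[0.49362195 0.05191383]
 [0.48509122 0.01624345]
 [0.44766463 0.02343171]
 [0.45716602 0.06086508]] [0.47088595 0.03811352 0.067     ]
blk [ 0.5810129  -0.22410737]
blk [ 0.59177804 -0.35352599]
blk [ 0.54225673 -0.3571691 ]
blk [ 0.51890755 -0.22526703]
st [0.51204397 0.07160219]
st [ 0.48719017 -0.02495093]
st [ 0.42546301 -0.00259436]
st [0.45267259 0.08835847]
```

```bash
cat >> h.py <<'E'
from scipy.spatial.transform import Rotation as Ro
def plan(x,y,z,yaw=None):
    """yaw: desired azimuth (deg) of tool y in world (mod 180)"""
    s=readout.observe(); q=s['orientation']; R=Ro.from_quat(np.r_[q[1:],q[0]]).as_matrix()
    d=np.array([x,y,z])-s['tool_pos']; print('pos',np.round(s['tool_pos'],4),'F',np.round(s['contact_force'],1),'t',round(s['time_s'],2),'op',round(s['opening'],4))
    print('shift cm',np.round(R.T@d*100,2))
    az=np.degrees(np.arctan2(R[1,1],R[0,1]));print('tool y az',round(az,1),'tilt of z',np.round(R[:,2],4),'q',np.round(s['q'],2))
    if yaw is not None:
        r=-(yaw-az); r=(r+90)%180-90; 
        print('rz',round(r,1))
    Rt=Ro.from_euler('z',np.degrees(0)); 
    # full correction rotvec to vertical with yaw
    a=np.radians(az if yaw is None else yaw)
    best=None
    for k in(0,np.pi):
        yv=np.array([np.cos(a+k),np.sin(a+k),0]);zv=np.array([0,0,-1.]);M=np.c_[np.cross(yv,zv),yv,zv]
        v=Ro.from_matrix(R.T@M).as_rotvec(degrees=True)
        if best is None or np.linalg.norm(v)<np.linalg.norm(best):best=v
    print('rotvec',np.round(best,2))
E
python3 - <<'E'
from h import *
plan(.45,.15,.28,95.5); plan(.5635,-.331,.2,95.5)
T=cam('top'); print(back(T,265+470/7,150+397/7,.09),back(T,265+250/7,150+422/7,.09))
E
```

```text
pos [0.2117 0.6143 0.2264] F [ 0.4 -0.1 -0.9] t 0.3 op 0.0915
shift cm [-37.66 -36.14  -5.34]
tool y az 71.0 tilt of z [-3.e-04 -6.e-04 -1.e+00] q [-0.98  0.5  -0.43  1.55  0.22  1.14 -0.21]
rz -24.5
rotvec [-4.000e-02 -1.000e-02 -2.451e+01]
pos [0.2117 0.6143 0.2264] F [ 0.4 -0.1 -0.9] t 0.3 op 0.0915
shift cm [-64.06 -77.91   2.69]
tool y az 71.0 tilt of z [-3.e-04 -6.e-04 -1.e+00] q [-0.98  0.5  -0.43  1.55  0.22  1.14 -0.21]
rz -24.5
rotvec [-4.000e-02 -1.000e-02 -2.451e+01]
[ 0.47423847 -0.32531716  0.09      ] [ 0.46519257 -0.26242351  0.09      ]
```

>>> send_rows:
  commands:
    - [-14,-13.5,-5.3,0,0,-10,4]
    - [-14,-13.5,-5.3,0,0,-10,4]
    - [-14,-13.5,-5.3,0,0,-10,4]
    - [-14,-13.5,-5.3,0,0,-10,4]
    - [-14,-13.5,-5.3,0,0,-10,4]

```text
time_s: 0.77
tool_pos: [0.3014, 0.4387, 0.2803]
orientation: [0.0, 0.079, 0.997, -0.0]
contact_force: [0.3, 0.4, 1.5]
opening: 0.0632
```

```bash
python3 -c "
from h import *
plan(.45,.15,.28,95.5)"
```

```text
pos [0.3014 0.4387 0.2803] F [0.3 0.4 1.5] t 0.77 op 0.0632
shift cm [-19.23 -26.17   0.05]
tool y az 80.9 tilt of z [ 7.e-04 -5.e-04 -1.e+00] q [-0.64  0.24 -0.45  1.78  0.11  1.15  0.29]
rz -14.6
rotvec [ -0.03   0.04 -14.58]
```

>>> send_rows:
  commands:
    - [-12,-16,0,0,0,-14,4]
    - [-12,-16,0,0,0,-14,4]
    - [-12,-16,0,0,0,-14,4]
    - [-12,-16,0,0,0,-14,4]
    - [-12,-16,0,0,0,-14,4]

```text
time_s: 1.18
tool_pos: [0.3931, 0.2647, 0.2801]
orientation: [0.0, -0.044, 0.999, 0.0]
contact_force: [0.9, -0.5, -0.2]
opening: 0.0401
```

```bash
python3 -c "
from h import *
plan(.5635,-.331,.2,95.5)"
```

```text
pos [0.3931 0.2647 0.2801] F [ 0.9 -0.5 -0.2] t 1.18 op 0.0401
shift cm [-11.76 -60.84   8.  ]
tool y az 95.0 tilt of z [ 9.e-04  5.e-04 -1.e+00] q [-0.32  0.11 -0.35  1.92  0.04  1.12  0.97]
rz -0.5
rotvec [ 0.02  0.06 -0.48]
```

>>> send_rows:
  commands:
    - [-4,-20.4,0,0,0,10,4]
    - [-4,-20.4,0,0,0,10,4]
    - [-4,-20.4,0,0,0,10,4]
    - [-4,-20.4,0,0,0,10,4]
    - [-4,-20.4,0,0,0,10,4]

```text
time_s: 1.6
tool_pos: [0.4503, 0.0647, 0.2802]
orientation: [0.001, 0.044, 0.999, 0.0]
contact_force: [1.8, 0.4, 0.2]
opening: 0.0403
```

```bash
python3 -c "
from h import *
plan(.5635,-.331,.2,85)"
```

```text
pos [0.4503 0.0647 0.2802] F [1.8 0.4 0.2] t 1.6 op 0.0403
shift cm [-14.72 -38.43   8.03]
tool y az 85.0 tilt of z [ 1.1e-03  1.0e-04 -1.0e+00] q [-0.07  0.07 -0.14  1.96  0.01  1.11  1.27]
rz -0.0
rotvec [ 0.01  0.06 -0.01]
```

>>> send_rows:
  commands:
    - [-7.4,-19.2,0,0,0,10,4]
    - [-7.4,-19.2,0,0,0,10,4]
    - [-7.4,-19.2,0,0,0,10,4]
    - [-7.4,-19.2,0,0,0,10,4]
    - [-7.4,-19.2,0,0,0,10,4]

```text
time_s: 2.02
tool_pos: [0.5073, -0.1334, 0.2801]
orientation: [0.0, 0.131, 0.991, -0.0]
contact_force: [0.3, -0.6, -0.7]
opening: 0.0403
```

```bash
python3 -c "
from h import *
plan(.5635,-.331,.15,75)"
```

```text
pos [ 0.5073 -0.1334  0.2801] F [ 0.3 -0.6 -0.7] t 2.02 op 0.0403
shift cm [-10.54 -17.62  13.02]
tool y az 75.0 tilt of z [ 8.e-04 -5.e-04 -1.e+00] q [ 0.16  0.19  0.05  1.82 -0.01  1.13  1.52]
rz -0.0
rotvec [-0.02  0.05 -0.03]
```

>>> send_rows:
  commands:
    - [-10.5,-17.5,8,0,0,0,4]
    - [-10.5,-17.5,8,0,0,0,4]
    - [-10.5,-17.5,8,0,0,0,4]
    - [-10.5,-17.5,8,0,0,0,4]
    - [-10.5,-17.5,8,0,0,0,4]

```text
time_s: 2.43
tool_pos: [0.5608, -0.3191, 0.203]
orientation: [0.0, 0.13, 0.991, 0.0]
contact_force: [1.0, 0.2, 0.8]
opening: 0.0399
```

```bash
python3 - <<'E'
from h import *
T=cam('top');S=cam('side')
plan(.5635,-.331,.14,75)
save(T[0],'t1',(265,120,365,220),7); save(S[0],'s1',(255,80,355,220),5)
E
```

```text
pos [ 0.5573 -0.3248  0.1992] F [-2.2  0.2 -0.5] t 2.53 op 0.0404
shift cm [-0.79 -0.41  5.92]
tool y az 74.5 tilt of z [-0.0062 -0.0022 -1.    ] q [ 0.39  0.49  0.13  1.6  -0.06  1.06  1.84]
rz -0.5
rotvec [-0.22 -0.31 -0.48]
```

View pics/s1.png

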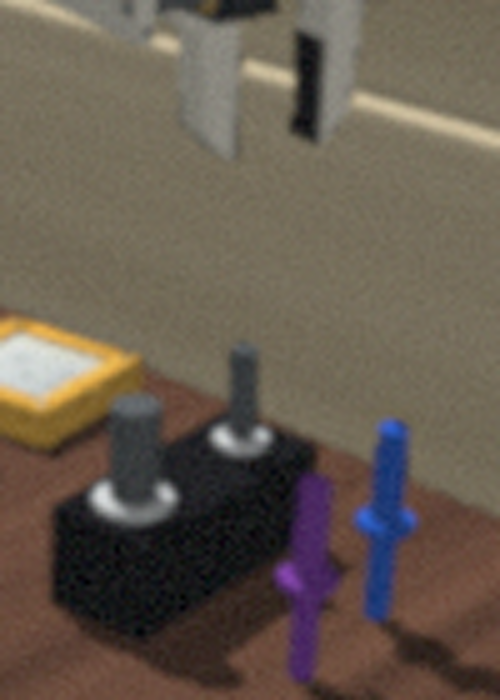

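>>> send_rows:
  commands:
    - [-0.7,-0.5,4,0,0,0,4]
    - [-0.7,-0.5,8,0,0,0,4]
    - [-0.7,-0.5,8,0,0,0,4]
    - [-0.7,-0.5,8,0,0,0,4]

```text
time_s: 2.87
tool_pos: [0.5638, -0.3223, 0.1215]
orientation: [-0.003, 0.13, 0.991, 0.001]
contact_force: [0.4, -0.4, 0.3]
opening: 0.0398
```

```bash
python3 - <<'E'
from h import *
T=cam('top');S=cam('side')
plan(.5635,-.331,.062,75)
save(T[0],'t2',(265,100,365,200),6); save(S[0],'s2',(255,80,355,200),5)
p=readout.observe()['tool_pos']; print(proj(T,p)-[265,100],proj(S,p)-[255,80])
E
```

```text
pos [ 0.5671 -0.3242  0.1259] F [ 0.8 -0.2 -0.6] t 2.97 op 0.04
shift cm [ 0.18 -0.74  6.39]
tool y az 75.0 tilt of z [ 0.0023 -0.001  -1.    ] q [ 0.4   0.58  0.11  1.64 -0.08  0.93  1.85]
rz 0.0
rotvec [-0.02  0.14  0.02]
[70.20676665 56.70456776] [46.3923105  58.68149253]
```

View pics/s2.png

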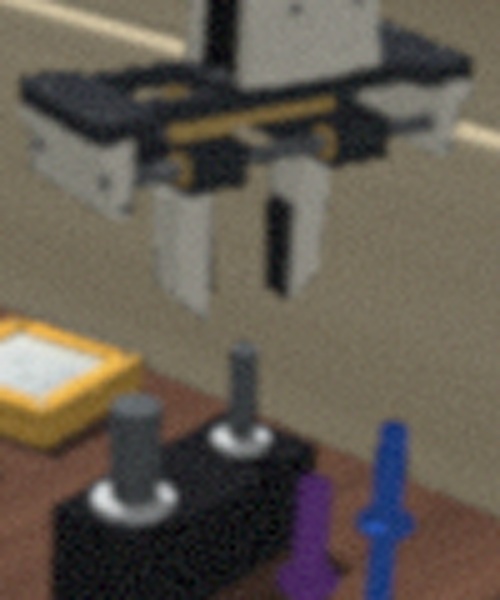

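View pics/t2.png

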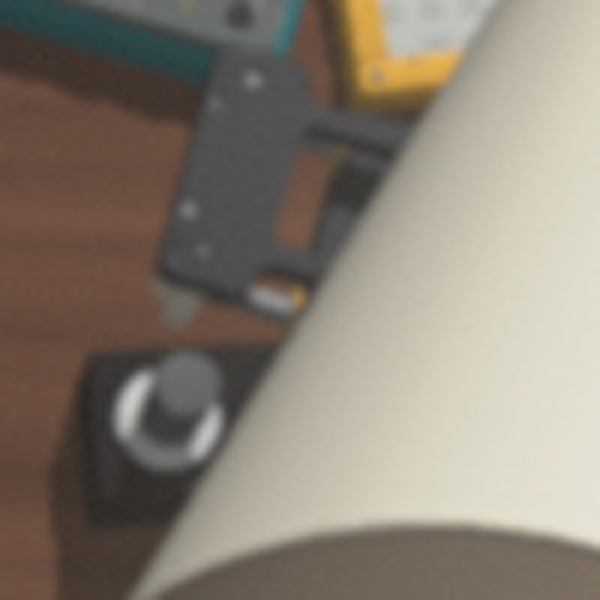

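>>> send_rows:
  commands:
    - [0.1,-0.7,0,0,0,0,4]
    - [0.1,-0.7,0,0,0,0,4]
    - [0.1,-0.7,0,0,0,0,4]
    - [0.1,-0.7,0,0,0,0,4]
    - [0.1,-0.7,0,0,0,0,4]

```text
time_s: 3.38
tool_pos: [0.5634, -0.3307, 0.1246]
orientation: [0.001, 0.131, 0.991, -0.0]
contact_force: [0.0, -0.8, -0.4]
opening: 0.04
```

```bash
python3 - <<'E'
from h import *
S=cam('side')
plan(.564,-.330,.062,75)
save(S[0],'s3',(275,110,335,190),8)
p=readout.observe()['tool_pos']; print(proj(S,p)-[275,110])
E
```

```text
pos [ 0.5634 -0.3305  0.1243] F [ 0.6 -0.3 -0.2] t 3.43 op 0.0401
shift cm [-0.04  0.07  6.23]
tool y az 75.0 tilt of z [ 8.e-04 -2.e-04 -1.e+00] q [ 0.41  0.58  0.12  1.64 -0.08  0.93  1.86]
rz -0.0
rotvec [ 0.    0.05 -0.01]
[29.43907822 29.08077992]
```

View pics/s3.png

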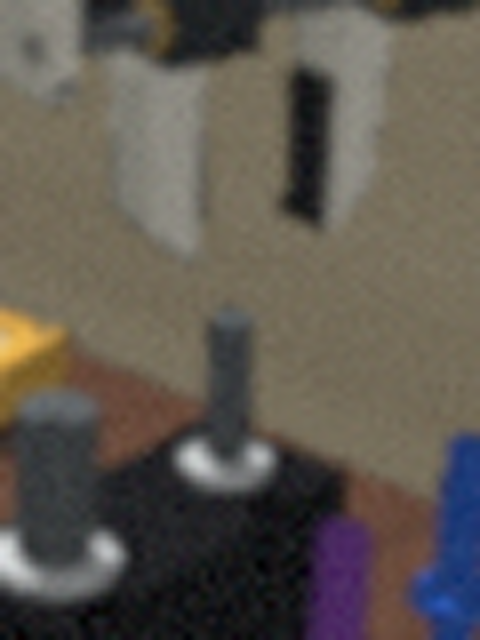

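```bash
python3 - <<'E'
from h import *
S=cam('side'); s=readout.observe();p=s['tool_pos'];q=s['orientation'];R=Ro.from_quat(np.r_[q[1:],q[0]]).as_matrix()
for a in(-1,1):
  for b in(-1,1): print(a,b,(proj(S,p+R@np.array([a*.0095,b*.02,0]))-[275,110])*8)
for P in((.564,-.330),(.5645,-.3315),(.5616,-.328)): print((proj(S,[*P,.1])-[275,110])*8,(proj(S,[*P,.055])-[275,110])*8)
E
```

```text
-1 -1 [275.40245236 209.25878768]
-1 1 [157.79688252 235.40505881]
1 -1 [313.32361106 232.23633066]
1 1 [194.60436316 259.14532892]
[228.05785964 310.8244672 ] [220.01731792 451.35093181]
[230.22268656 308.81357567] [222.1454689  449.21998175]
[229.72792249 315.34230664] [221.6307277  456.14015443]
```

>>> send_rows:
  commands:
    - [0.2,0.1,3,0,0,0,4]
    - [0.2,0.1,5,0,0,0,4]
    - [0.2,0.1,6.2,0,0,0,4]
    - [0.2,0.1,6.2,0,0,0,4]
    - [0.2,0.1,6.2,0,0,0,4]

```text
time_s: 3.9
tool_pos: [0.5611, -0.3289, 0.0612]
orientation: [-0.001, 0.131, 0.991, 0.0]
contact_force: [-0.0, 0.7, 0.4]
opening: 0.0399
```

```bash
python3 - <<'E'
from h import *
S=cam('side')
plan(.562,-.329,.062,75)
save(S[0],'s4',(275,110,335,190),8)
E
```

```text
pos [ 0.5619 -0.3294  0.0622] F [ 0.1 -0.4  0.1] t 3.95 op 0.0399
shift cm [-0.    0.04  0.02]
tool y az 75.0 tilt of z [ 5.e-04 -4.e-04 -1.e+00] q [ 0.41  0.66  0.11  1.67 -0.09  0.82  1.87]
rz -0.0
rotvec [-0.01  0.03 -0.01]
```

View pics/s4.png

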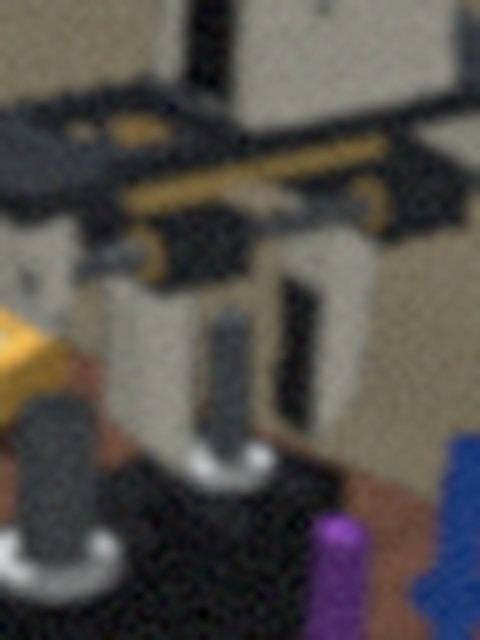

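The slim drift (231,390 in the crop) stands between the open fingers. Closing on it.

>>> send_rows:
  commands:
    - [0,0,0,0,0,0,0.6]
    - [0,0,0,0,0,0,0.6]
    - [0,0,0,0,0,0,0.6]
    - [0,0,0,0,0,0,0.6]
    - [0,0,0,0,0,0,0.6]

```text
time_s: 4.37
tool_pos: [0.5617, -0.3293, 0.0623]
orientation: [0.0, 0.131, 0.991, -0.0]
contact_force: [-0.0, -0.1, 2.1]
opening: 0.0136
```

>>> send_rows:
  commands:
    - [0,0,0,0,0,0,0.6]
    - [0,0,0,0,0,0,0.6]
    - [0,0,-1,0,0,0,0.6]
    - [0,0,-1,0,0,0,0.6]
    - [0,0,-1,0,0,0,0.6]

```text
time_s: 4.78
tool_pos: [0.5618, -0.3294, 0.0724]
orientation: [0.001, 0.131, 0.991, -0.0]
contact_force: [0.2, -1.2, -0.0]
opening: 0.0128
```

```bash
python3 - <<'E'
from h import *
S=cam('side')
plan(.562,-.329,.14,75)
save(S[0],'s5',(275,110,335,190),8)
E
```

```text
pos [ 0.5615 -0.3292  0.0719] F [ 0.2  0.4 -0.5] t 4.83 op 0.0131
shift cm [-0.04  0.03 -6.81]
tool y az 75.0 tilt of z [ 4.e-04 -2.e-04 -1.e+00] q [ 0.41  0.64  0.11  1.67 -0.09  0.83  1.87]
rz -0.0
rotvec [-0.01  0.03 -0.  ]
```

View pics/s5.png

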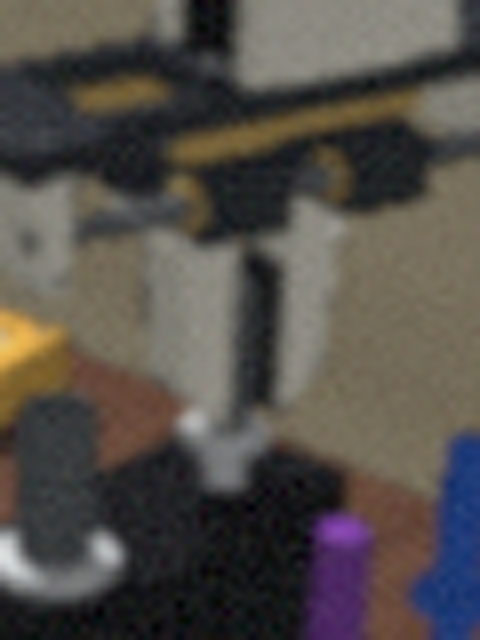

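>>> send_rows:
  commands:
    - [0,0,-3,0,0,0,0.6]
    - [0,0,-6,0,0,0,0.6]
    - [0,0,-9.5,0,0,0,0.6]
    - [0,0,-9.5,0,0,0,0.6]
    - [0,0,-9.5,0,0,0,0.6]

```text
time_s: 5.25
tool_pos: [0.563, -0.3301, 0.1693]
orientation: [0.002, 0.131, 0.991, -0.001]
contact_force: [0.1, 0.3, -0.5]
opening: 0.0134
```

```bash
python3 - <<'E'
from h import *
S=cam('side');T=cam('top')
plan(.470,.032,.165,85)
save(S[0],'s6',(265,60,345,160),8)
p=readout.observe()['tool_pos']; print((proj(S,p)-[265,60])*8,(proj(S,p-[0,0,.0572])-[265,60])*8)
E
```

```text
pos [ 0.5607 -0.3286  0.1658] F [ 0.2  0.2 -0.8] t 5.35 op 0.0131
shift cm [18.09 32.49  0.12]
tool y az 75.0 tilt of z [-1.4e-03  8.0e-04 -1.0e+00] q [ 0.4   0.53  0.12  1.62 -0.07  1.    1.85]
rz -10.0
rotvec [  0.03  -0.08 -10.  ]
[326.28715851 498.44130724] [315.26373998 688.14558949]
```

View pics/s6.png

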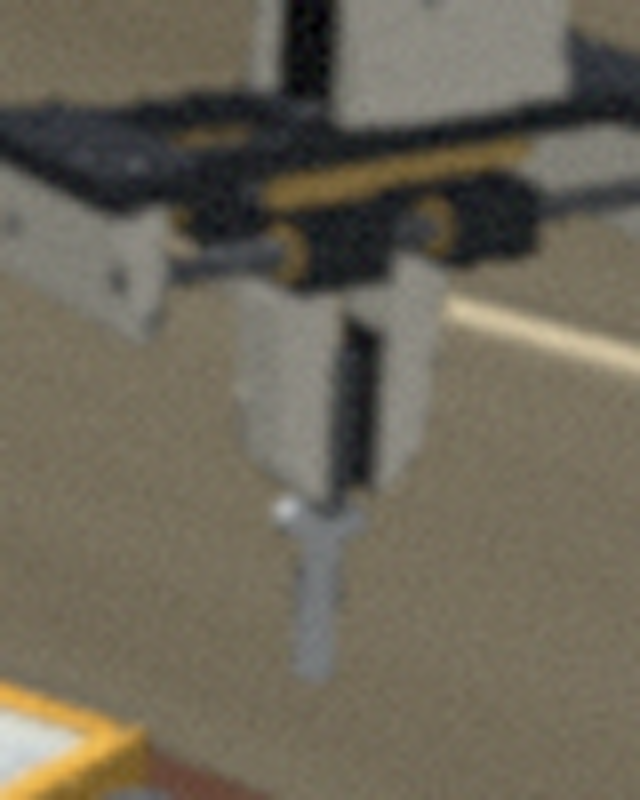

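>>> send_rows:
  commands:
    - [9,16.2,0,0,0,32,0.6]
    - [9,16.2,0,0,0,32,0.6]
    - [9,16.2,0,0,0,32,0.6]
    - [9,16.2,0,0,0,32,0.6]
    - [9,16.2,0,0,0,32,0.6]

```text
time_s: 5.77
tool_pos: [0.5134, -0.1428, 0.1642]
orientation: [-0.003, 0.399, 0.917, 0.001]
contact_force: [0.6, -0.6, -1.8]
opening: 0.0133
```

```bash
python3 - <<'E'
from h import *
plan(.469,.0323,.165,15)
E
```

```text
pos [ 0.5134 -0.1428  0.1642] F [ 0.6 -0.6 -1.8] t 5.77 op 0.0133
shift cm [1.585e+01 8.670e+00 1.000e-02]
tool y az 42.9 tilt of z [-0.0058  0.004  -1.    ] q [ 0.06  0.34  0.2   1.92 -0.09  0.9   1.05]
rz 27.9
rotvec [-0.18 -0.37 27.91]
```

>>> send_rows:
  commands:
    - [15.8,8.7,0,0,0,28,0.6]
    - [15.8,8.7,0,0,0,28,0.6]
    - [15.8,8.7,0,0,0,28,0.6]
    - [15.8,8.7,0,0,0,28,0.6]
    - [15.8,8.7,0,0,0,28,0.6]

```text
time_s: 6.18
tool_pos: [0.4699, 0.0278, 0.165]
orientation: [-0.001, 0.611, 0.792, -0.001]
contact_force: [-0.1, 0.6, -0.1]
opening: 0.0133
```

>>> send_rows:
  commands:
    - [0,0,0,0,0,0,0.6]
    - [0,0,0,0,0,0,0.6]
    - [0,0,0,0,0,0,0.6]
    - [0,0,0,0,0,0,0.6]

```text
time_s: 6.52
tool_pos: [0.472, 0.0241, 0.166]
orientation: [-0.0, 0.609, 0.793, -0.001]
contact_force: [-0.2, -0.3, -1.2]
opening: 0.0133
```

```bash
python3 - <<'E'
from h import *
S=cam('side');T=cam('top')
plan(.469,.0323,.135,15)
save(S[0],'s7',(160,170,260,290),5);save(T[0],'t7',(80,120,230,240),5)
p=readout.observe()['tool_pos']; print((proj(S,p-[0,0,.0572])-[160,170])*5,(proj(T,p-[0,0,.0572])-[80,120])*5)
E
```

```text
pos [0.4723 0.024  0.1663] F [-0.2  0.  -0.6] t 6.62 op 0.0133
shift cm [ 0.89 -0.1   3.13]
tool y az 14.8 tilt of z [-7.e-04 -6.e-04 -1.e+00] q [-0.29  0.23  0.21  2.06 -0.06  0.86  0.21]
rz -0.2
rotvec [-0.05  0.02 -0.15]
[223.59336669 251.34670338] [368.98091671 403.74552567]
```

View pics/s7.png

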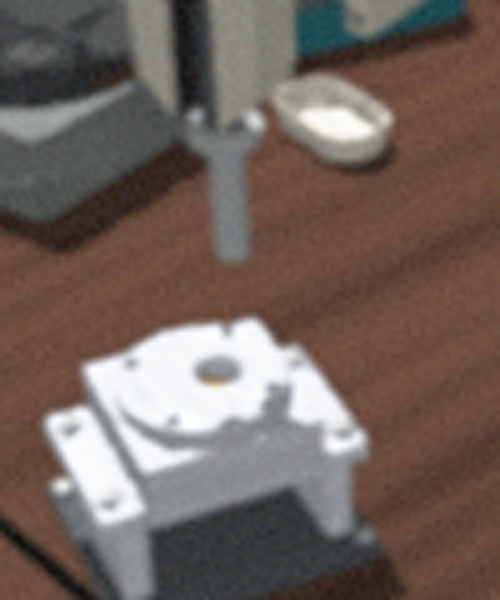

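View pics/t7.png

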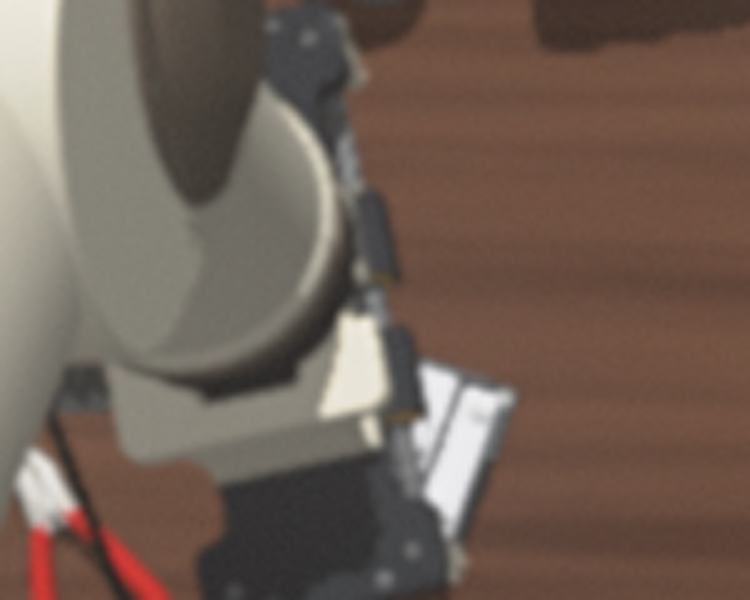

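```bash
python3 - <<'E'
from h import *
S=cam('side')
s=readout.observe()['tool_pos']; 
for c in((232,254),(232,256)):
  b=back(S,160+c[0]/5,170+c[1]/5,s[2]-.0572); print(b, b-s, 'to hole',back(S,203.45,244.1,.067)-b)
plan(.470,.0345,.130)
E
```

```text
[0.46897373 0.0229766  0.10917287] [-0.0033694  -0.00116192 -0.0572    ] to hole [-0.00148378  0.01041199 -0.04217287]
[0.46801491 0.02371711 0.10917287] [-0.00432822 -0.00042141 -0.0572    ] to hole [-0.00052496  0.00967148 -0.04217287]
pos [0.4723 0.0241 0.1664] F [-0.5  0.  -1.2] t 6.67 op 0.0129
shift cm [1.06 0.04 3.64]
tool y az 14.9 tilt of z [-6.e-04 -4.e-04 -1.e+00] q [-0.29  0.23  0.21  2.06 -0.06  0.86  0.21]
rotvec [-0.04  0.02  0.  ]
```

>>> send_rows:
  commands:
    - [1.0,0.1,1.5,0,0,0,0.6]
    - [1.0,0.1,3.3,0,0,0,0.6]
    - [1.0,0.1,3.3,0,0,0,0.6]
    - [1.0,0.1,3.3,0,0,0,0.6]
    - [1.0,0.1,3.3,0,0,0,0.6]

```text
time_s: 7.08
tool_pos: [0.4711, 0.0347, 0.1342]
orientation: [0.0, 0.609, 0.793, -0.0]
contact_force: [-0.1, 0.1, -0.8]
opening: 0.0134
```

```bash
python3 - <<'E'
from h import *
S=cam('side')
plan(.4708,.034,.131)
save(S[0],'s8',(180,200,230,270),10)
s=readout.observe()['tool_pos']
for P in((.4705,.0311),(.469,.0325)):print((proj(S,[*P,s[2]-.0572])-[180,200])*10,(proj(S,[*P,.067])-[180,200])*10)
E
```

```text
pos [0.4714 0.0349 0.1345] F [ 0.1  0.3 -0.4] t 7.13 op 0.0133
shift cm [-0.07 -0.08  0.35]
tool y az 14.9 tilt of z [ 0.0012  0.     -1.    ] q [-0.3   0.28  0.2   2.09 -0.08  0.78  0.2 ]
rotvec [ 0.07  0.02 -0.  ]
[230.92610769 378.83724351] [234.45952942 427.81635565]
[229.71799936 385.94769907] [233.26777937 434.99461676]
```

View pics/s8.png

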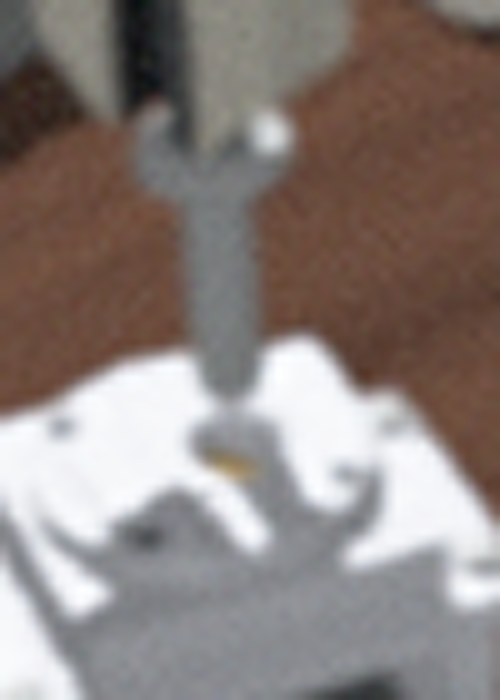

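>>> send_rows:
  commands:
    - [0.1,-0.16,0.6,0,0,0,0.6]
    - [0.1,-0.16,0.6,0,0,0,0.6]
    - [0.1,-0.16,0.6,0,0,0,0.6]
    - [0.1,-0.16,0.6,0,0,0,0.6]

```text
time_s: 7.47
tool_pos: [0.4689, 0.036, 0.1278]
orientation: [0.0, 0.609, 0.793, 0.0]
contact_force: [0.1, -0.6, -1.1]
opening: 0.0133
```

```bash
python3 - <<'E'
from h import *
S=cam('side')
plan(.4696,.0354,.1265)
save(S[0],'s9',(180,200,230,270),10)
s=readout.observe()['tool_pos']
for P in((.4705,.0311),(.469,.0325)):print((proj(S,[*P,s[2]-.0572])-[180,200])*10,(proj(S,[*P,.067])-[180,200])*10)
E
```

```text
pos [0.469  0.036  0.1279] F [ 0.4 -0.5 -0.4] t 7.52 op 0.0134
shift cm [-0.08  0.04  0.14]
tool y az 15.0 tilt of z [ 3.e-04  1.e-04 -1.e+00] q [-0.3   0.29  0.2   2.09 -0.08  0.76  0.2 ]
rotvec [ 0.02 -0.    0.  ]
[233.20866018 410.47722397] [234.45952942 427.81635565]
[232.0111319  417.63165768] [233.26777937 434.99461676]
```

View pics/s9.png

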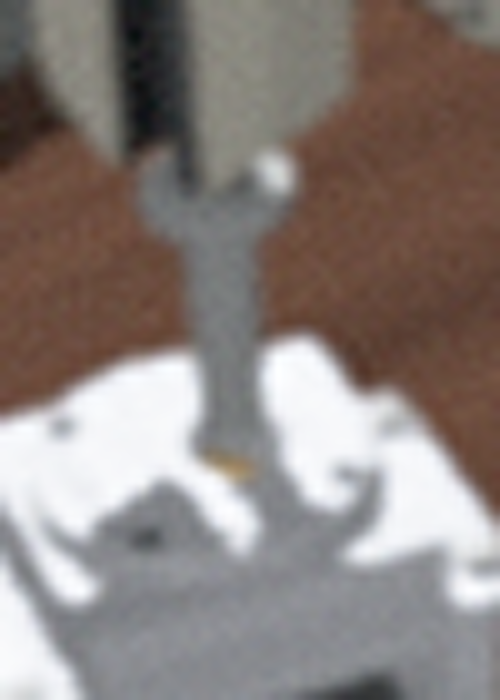

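>>> send_rows:
  commands:
    - [-0.05,0.03,0.1,0,0,0,0.6]
    - [-0.05,0.03,0.2,0,0,0,0.6]
    - [-0.05,0.03,0.3,0,0,0,0.6]
    - [-0.05,0.03,0.4,0,0,0,0.6]

```text
time_s: 7.85
tool_pos: [0.4693, 0.0357, 0.1236]
orientation: [0.0, 0.609, 0.793, 0.0]
contact_force: [1.2, 0.5, -0.4]
opening: 0.0135
```

>>> send_rows:
  commands:
    - [0,0,0.1,0,0,0,0.6]
    - [0,0,0.2,0,0,0,0.6]

```text
time_s: 8.02
tool_pos: [0.4693, 0.0356, 0.1215]
orientation: [-0.0, 0.609, 0.793, -0.0]
contact_force: [0.8, 0.1, -0.6]
opening: 0.0133
```

```bash
python3 - <<'E'
from h import *
S=cam('side')
plan(.4696,.0354,.1150)
save(S[0],'s10',(180,200,230,270),10)
E
```

```text
pos [0.4691 0.0356 0.1214] F [-0.6 -0.1 -0.8] t 8.07 op 0.0134
shift cm [-0.03  0.04  0.64]
tool y az 15.0 tilt of z [-4.e-04 -0.e+00 -1.e+00] q [-0.3   0.3   0.19  2.1  -0.08  0.75  0.21]
rotvec [-0.02 -0.   -0.  ]
```

View pics/s10.png

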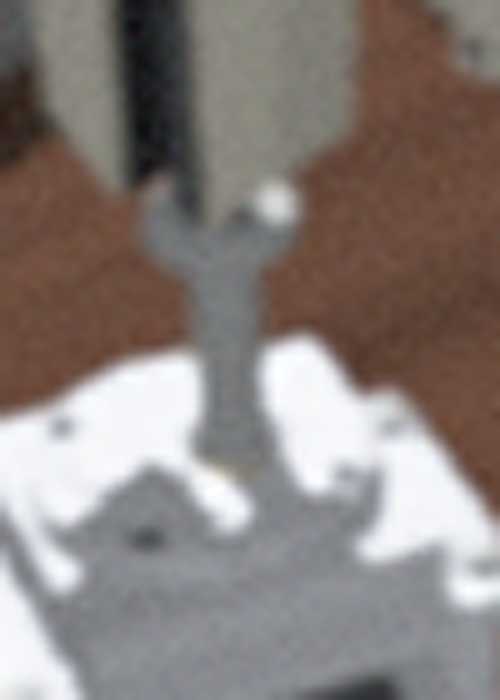

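>>> send_rows:
  commands:
    - [0,0,0.1,0,0,0,0.6]
    - [0,0,0.2,0,0,0,0.6]
    - [0,0,0.3,0,0,0,0.6]
    - [0,0,0.4,0,0,0,0.6]

```text
time_s: 8.4
tool_pos: [0.4693, 0.0356, 0.1176]
orientation: [-0.0, 0.609, 0.793, 0.0]
contact_force: [-0.3, -0.3, -0.5]
opening: 0.0134
```

>>> send_rows:
  commands:
    - [0,0,0.05,0,0,0,0.6]
    - [0,0,0.1,0,0,0,0.6]

```text
time_s: 8.57
tool_pos: [0.4693, 0.0356, 0.1166]
orientation: [-0.0, 0.609, 0.793, -0.0]
contact_force: [0.5, -1.0, 0.1]
opening: 0.0134
```

>>> send_rows:
  commands:
    - [0,0,0.05,0,0,0,0.6]
    - [0,0,0.1,0,0,0,0.6]

```text
time_s: 8.73
tool_pos: [0.4693, 0.0356, 0.1157]
orientation: [0.0, 0.609, 0.793, 0.0]
contact_force: [0.1, 0.1, -0.7]
opening: 0.014
```

>>> send_rows:
  commands:
    - [0,0,0.05,0,0,0,0.6]
    - [0,0,0.05,0,0,0,0.6]

```text
time_s: 8.9
tool_pos: [0.4694, 0.0356, 0.1152]
orientation: [0.0, 0.609, 0.793, 0.0]
contact_force: [-0.4, 0.9, -0.7]
opening: 0.0128
```

>>> send_rows:
  commands:
    - [0,0,0.05,0,0,0,0.6]
    - [0,0,0.05,0,0,0,0.6]

```text
time_s: 9.07
tool_pos: [0.4695, 0.0356, 0.115]
orientation: [0.0, 0.609, 0.793, 0.0]
contact_force: [-0.5, -0.5, 3.3]
opening: 0.0132
```

>>> send_rows:
  commands:
    - [0,0,0.05,0,0,0,0.6]
    - [0,0,0.05,0,0,0,0.6]

```text
time_s: 9.23
tool_pos: [0.4696, 0.0356, 0.1146]
orientation: [0.0, 0.609, 0.793, 0.0]
contact_force: [-0.8, 0.2, 4.8]
opening: 0.0132
```

>>> send_rows:
  commands:
    - [0,0,0.05,0,0,0,0.6]
    - [0,0,0.1,0,0,0,0.6]

```text
time_s: 9.4
tool_pos: [0.4698, 0.0356, 0.1137]
orientation: [0.0, 0.609, 0.793, 0.0]
contact_force: [-1.4, -0.5, 6.7]
opening: 0.0138
```

>>> send_rows:
  commands:
    - [0,0,0.05,0,0,0,0.6]
    - [0,0,0.1,0,0,0,0.6]

```text
time_s: 9.57
tool_pos: [0.4699, 0.0357, 0.1127]
orientation: [0.0, 0.609, 0.793, 0.0]
contact_force: [-0.6, -0.2, 6.1]
opening: 0.0131
```

>>> send_rows:
  commands:
    - [0,0,0.05,0,0,0,0.6]
    - [0,0,0.1,0,0,0,0.6]

```text
time_s: 9.73
tool_pos: [0.4699, 0.0357, 0.1118]
orientation: [0.0, 0.609, 0.793, 0.0]
contact_force: [-0.8, 0.3, 5.9]
opening: 0.0137
```

Bush is moving at about 6 N. I'll continue at the same rate.

>>> send_rows:
  commands:
    - [0,0,0.05,0,0,0,0.6]
    - [0,0,0.1,0,0,0,0.6]
    - [0,0,0.15,0,0,0,0.6]
    - [0,0,0.2,0,0,0,0.6]

```text
time_s: 10.07
tool_pos: [0.47, 0.0357, 0.1098]
orientation: [0.0, 0.609, 0.793, 0.001]
contact_force: [-0.8, -0.7, 6.7]
opening: 0.0135
```

>>> send_rows:
  commands:
    - [0,0,0.05,0,0,0,0.6]
    - [0,0,0.1,0,0,0,0.6]
    - [0,0,0.15,0,0,0,0.6]
    - [0,0,0.2,0,0,0,0.6]

```text
time_s: 10.4
tool_pos: [0.4701, 0.0357, 0.1078]
orientation: [0.0, 0.609, 0.793, 0.001]
contact_force: [-0.5, -0.1, 6.5]
opening: 0.0131
```

>>> send_rows:
  commands:
    - [0,0,0.05,0,0,0,0.6]
    - [0,0,0.1,0,0,0,0.6]
    - [0,0,0.15,0,0,0,0.6]
    - [0,0,0.2,0,0,0,0.6]

```text
time_s: 10.73
tool_pos: [0.4701, 0.0357, 0.1058]
orientation: [0.001, 0.609, 0.793, 0.001]
contact_force: [0.0, -0.9, 7.4]
opening: 0.0133
```

>>> send_rows:
  commands:
    - [0,0,0.05,0,0,0,0.6]
    - [0,0,0.1,0,0,0,0.6]
    - [0,0,0.15,0,0,0,0.6]
    - [0,0,0.2,0,0,0,0.6]

```text
time_s: 11.07
tool_pos: [0.4701, 0.0357, 0.1038]
orientation: [0.0, 0.609, 0.793, 0.001]
contact_force: [-1.7, -0.8, 6.2]
opening: 0.0131
```

>>> send_rows:
  commands:
    - [0,0,0.05,0,0,0,0.6]
    - [0,0,0.1,0,0,0,0.6]
    - [0,0,0.15,0,0,0,0.6]
    - [0,0,0.2,0,0,0,0.6]

```text
time_s: 11.4
tool_pos: [0.47, 0.0357, 0.1017]
orientation: [0.0, 0.609, 0.793, 0.001]
contact_force: [-0.6, -0.1, 4.4]
opening: 0.0135
```

>>> send_rows:
  commands:
    - [0,0,0.05,0,0,0,0.6]
    - [0,0,0.1,0,0,0,0.6]
    - [0,0,0.15,0,0,0,0.6]
    - [0,0,0.2,0,0,0,0.6]

```text
time_s: 11.73
tool_pos: [0.4694, 0.036, 0.099]
orientation: [-0.0, 0.609, 0.793, 0.0]
contact_force: [0.3, 1.4, 0.6]
opening: 0.0134
```

>>> send_rows:
  commands:
    - [0,0,0.05,0,0,0,0.6]
    - [0,0,0.1,0,0,0,0.6]
    - [0,0,0.15,0,0,0,0.6]
    - [0,0,0.2,0,0,0,0.6]

```text
time_s: 12.07
tool_pos: [0.4694, 0.0359, 0.0971]
orientation: [-0.0, 0.609, 0.793, 0.0]
contact_force: [0.5, 1.8, 1.2]
opening: 0.013
```

```bash
python3 - <<'E'
from h import *
S=cam('side')
plan(.4696,.0354,.165)
save(S[0],'s11',(160,200,245,300),7)
E
```

```text
pos [0.4694 0.0359 0.0971] F [1.7 2.3 0.2] t 12.12 op 0.0137
shift cm [-0.05  0.01 -6.79]
tool y az 15.0 tilt of z [ 1.e-04  2.e-04 -1.e+00] q [-0.29  0.34  0.19  2.11 -0.1   0.69  0.22]
rotvec [ 0.01 -0.01  0.  ]
```

View pics/s11.png

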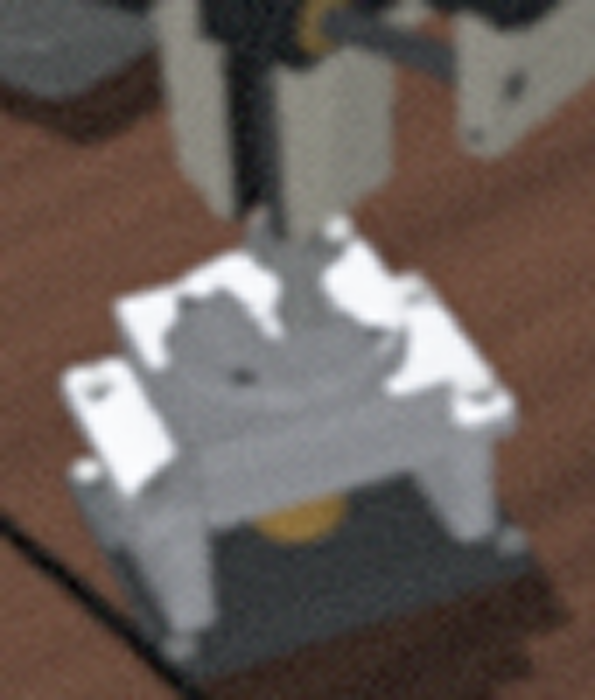

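The bronze bush is visible under the housing at (300,520). I'll check its height, then withdraw the drift straight up.

>>> send_rows:
  commands:
    - [0,0,-0.5,0,0,0,0.6]
    - [0,0,-1.5,0,0,0,0.6]
    - [0,0,-3,0,0,0,0.6]
    - [0,0,-5,0,0,0,0.6]
    - [0,0,-7.5,0,0,0,0.6]

```text
time_s: 12.53
tool_pos: [0.4677, 0.0343, 0.1725]
orientation: [-0.001, 0.609, 0.793, -0.002]
contact_force: [0.3, 0.2, -0.3]
opening: 0.0135
```

```bash
python3 - <<'E'
from h import *
S=cam('side')
save(S[0],'s12',(160,160,245,300),4)
C=np.array([.470,.038])
for z in(.006,.022): 
  print(z,(proj(S,[*C,z])-[160,200])*7,(proj(S,[C[0]-.0088,C[1]+.0082,z])-[160,200])*7)
# hole/block: drop target
plan(.5615,-.329,.165,75)
E
```

```text
0.006 [297.64844666 506.83416737] [292.81628052 538.44522436]
0.022 [293.84944788 457.17456199] [288.91605307 488.43272939]
pos [0.4713 0.0347 0.1777] F [ 1.2 -0.6  2.5] t 12.58 op 0.0132
shift cm [-37.46  -0.65   1.31]
tool y az 14.9 tilt of z [ 0.0047  0.     -1.    ] q [-0.31  0.21  0.21  2.05 -0.06  0.88  0.18]
rz -60.1
rotvec [  0.2    0.2  -60.09]
```

View pics/s12.png

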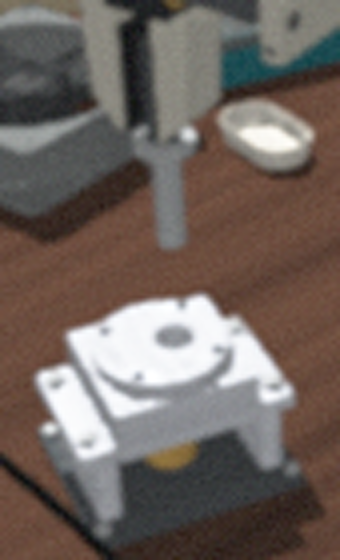

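The bush's lower edge sits where the tray floor predicts (538 vs 543 seen), and the drift is clear of the cap. Going back to the pick pose.

>>> send_rows:
  commands:
    - [-19,-0.3,0.6,0,0,-30,0.6]
    - [-19,-0.3,0.6,0,0,-30,0.6]
    - [-19,-0.3,0.6,0,0,-30,0.6]
    - [-19,-0.3,0.6,0,0,-30,0.6]
    - [-19,-0.3,0.6,0,0,-30,0.6]

```text
time_s: 13.0
tool_pos: [0.514, -0.1451, 0.1671]
orientation: [-0.0, 0.38, 0.925, -0.0]
contact_force: [0.6, 0.4, -1.2]
opening: 0.0133
```

```bash
python3 -c "
from h import *
plan(.5615,-.329,.165,75)"
```

```text
pos [ 0.514  -0.1451  0.1671] F [ 0.6  0.4 -1.2] t 13.0 op 0.0133
shift cm [-16.3   -9.75   0.21]
tool y az 45.4 tilt of z [-4.e-04 -1.e-04 -1.e+00] q [ 0.05  0.34  0.22  1.92 -0.09  0.9   1.1 ]
rz -29.6
rotvec [-1.000e-02 -2.000e-02 -2.962e+01]
```

>>> send_rows:
  commands:
    - [-16,-9.6,0,0,0,-29.6,0.6]
    - [-16,-9.6,0,0,0,-29.6,0.6]
    - [-16,-9.6,0,0,0,-29.6,0.6]
    - [-16,-9.6,0,0,0,-29.6,0.6]
    - [-16,-9.6,0,0,0,-29.6,0.6]

```text
time_s: 13.42
tool_pos: [0.558, -0.3322, 0.1672]
orientation: [-0.0, 0.134, 0.991, -0.002]
contact_force: [0.1, -0.7, -0.5]
opening: 0.0135
```

>>> send_rows:
  commands:
    - [0,0,0,0,0,0,0.6]
    - [0,0,0,0,0,0,0.6]
    - [0,0,0,0,0,0,0.6]
    - [0,0,0,0,0,0,0.6]
    - [0,0,0,0,0,0,0.6]

```text
time_s: 13.83
tool_pos: [0.5598, -0.3227, 0.1665]
orientation: [-0.0, 0.133, 0.991, 0.0]
contact_force: [-0.2, -0.1, -0.5]
opening: 0.0131
```

```bash
python3 -c "
from h import *
plan(.5615,-.329,.13,75)"
```

```text
pos [ 0.5598 -0.3227  0.1665] F [-0.2 -0.1 -0.5] t 13.83 op 0.0131
shift cm [-0.33 -0.57  3.65]
tool y az 74.7 tilt of z [-3.e-04  9.e-04 -1.e+00] q [ 0.37  0.52  0.15  1.63 -0.09  1.    1.86]
rz -0.3
rotvec [ 0.04 -0.03 -0.28]
```

>>> send_rows:
  commands:
    - [-0.3,-0.6,1.5,0,0,0,0.6]
    - [-0.3,-0.6,3.6,0,0,0,0.6]
    - [-0.3,-0.6,3.6,0,0,0,0.6]
    - [-0.3,-0.6,3.6,0,0,0,0.6]
    - [-0.3,-0.6,3.6,0,0,0,0.6]

```text
time_s: 14.25
tool_pos: [0.561, -0.3311, 0.1303]
orientation: [-0.0, 0.134, 0.991, 0.0]
contact_force: [0.1, 0.2, -0.2]
opening: 0.0135
```

```bash
python3 - <<'E'
from h import *
S=cam('side')
plan(.5615,-.329,.112,75)
save(S[0],'s13',(275,110,335,190),8)
p=readout.observe()['tool_pos']; print((proj(S,p-[0,0,.0572])-[275,110])*8,(proj(S,[.5615,-.329,.05])-[275,110])*8)
E
```

```text
pos [ 0.5614 -0.3314  0.1309] F [-0.3  0.6 -0.3] t 14.3 op 0.0133
shift cm [0.06 0.23 1.89]
tool y az 74.6 tilt of z [ 7.e-04 -4.e-04 -1.e+00] q [ 0.39  0.57  0.15  1.64 -0.1   0.94  1.87]
rz -0.4
rotvec [-0.01  0.05 -0.39]
[233.22518934 395.02586026] [223.28419237 470.46539723]
```

View pics/s13.png

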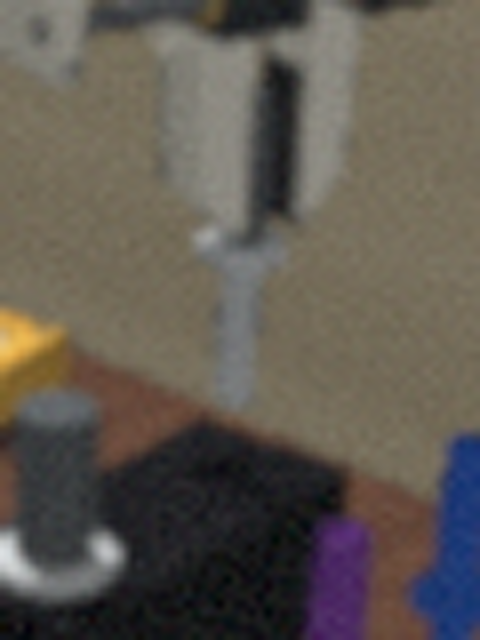

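Drift upright above the block, tip at (234,400) in the crop. I'll shift 2 mm to the pick position and lower.

>>> send_rows:
  commands:
    - [0.05,0.22,0.3,0,0,0,0.6]
    - [0.05,0.22,1,0,0,0,0.6]
    - [0.05,0.22,1.6,0,0,0,0.6]
    - [0.05,0.22,1.6,0,0,0,0.6]
    - [0.05,0.22,1.6,0,0,0,0.6]

```text
time_s: 14.72
tool_pos: [0.5605, -0.3288, 0.1136]
orientation: [-0.001, 0.134, 0.991, 0.0]
contact_force: [-0.6, -0.5, -0.4]
opening: 0.0134
```

```bash
python3 -c "
from h import *
plan(.5615,-.3292,.1,75)"
```

```text
pos [ 0.5605 -0.3288  0.1136] F [-0.6 -0.5 -0.4] t 14.72 op 0.0134
shift cm [-0.11 -0.01  1.36]
tool y az 74.6 tilt of z [-1.3e-03  7.0e-04 -1.0e+00] q [ 0.39  0.59  0.14  1.65 -0.1   0.91  1.87]
rz -0.4
rotvec [ 0.02 -0.08 -0.4 ]
```

>>> send_rows:
  commands:
    - [-0.1,0,0.3,0,0,0,0.6]
    - [-0.1,0,0.6,0,0,0,0.6]
    - [-0.1,0,0.9,0,0,0,0.6]
    - [-0.1,0,1.1,0,0,0,0.6]

```text
time_s: 15.05
tool_pos: [0.5618, -0.3293, 0.1028]
orientation: [-0.0, 0.134, 0.991, 0.0]
contact_force: [-1.3, 0.7, -1.2]
opening: 0.0132
```

```bash
python3 -c "
from h import *
plan(.5615,-.3292,.0622,75)"
```

```text
pos [ 0.5618 -0.3293  0.1028] F [-1.3  0.7 -1.2] t 15.05 op 0.0132
shift cm [0.03 0.   4.06]
tool y az 74.6 tilt of z [-4.e-04  2.e-04 -1.e+00] q [ 0.39  0.6   0.14  1.66 -0.1   0.89  1.87]
rz -0.4
rotvec [ 0.01 -0.02 -0.41]
```

Tip is about 4 mm into the hole with no force. Continuing down.

>>> send_rows:
  commands:
    - [0,0,0.6,0,0,0,0.6]
    - [0,0,1.2,0,0,0,0.6]
    - [0,0,1.8,0,0,0,0.6]
    - [0,0,2.4,0,0,0,0.6]
    - [0,0,2.9,0,0,0,0.6]

```text
time_s: 15.47
tool_pos: [0.5616, -0.3291, 0.0733]
orientation: [-0.0, 0.134, 0.991, 0.0]
contact_force: [0.0, 0.2, -1.7]
opening: 0.0134
```

>>> send_rows:
  commands:
    - [0,0,0.3,0,0,0,0.6]
    - [0,0,0.6,0,0,0,0.6]
    - [0,0,0.8,0,0,0,0.6]
    - [0,0,0.9,0,0,0,0.6]

```text
time_s: 15.8
tool_pos: [0.5619, -0.3293, 0.0651]
orientation: [-0.0, 0.134, 0.991, 0.0]
contact_force: [-0.0, -0.6, -0.8]
opening: 0.0133
```

```bash
python3 - <<'E'
from h import *
plan(.5615,-.3292,.0622,75)
S=cam('side');save(S[0],'s14',(275,110,335,190),8)
E
```

```text
pos [ 0.5619 -0.3293  0.0651] F [-0.  -0.6 -0.8] t 15.8 op 0.0133
shift cm [0.04 0.   0.29]
tool y az 74.6 tilt of z [-2.e-04  1.e-04 -1.e+00] q [ 0.39  0.65  0.13  1.67 -0.11  0.82  1.88]
rz -0.4
rotvec [ 0.   -0.01 -0.41]
```

View pics/s14.png

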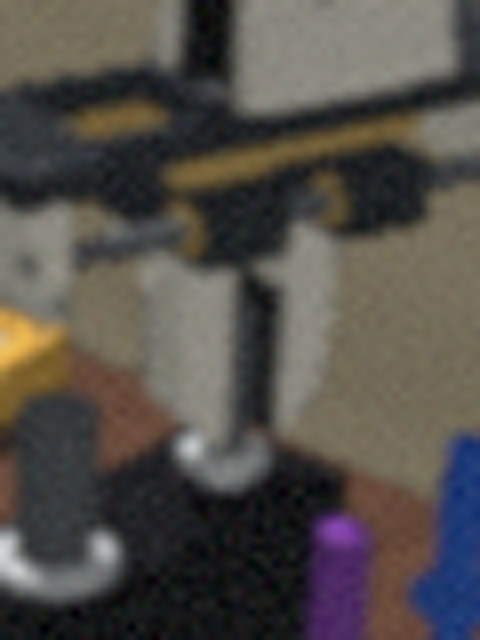

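>>> send_rows:
  commands:
    - [0,0,0.1,0,0,0,0.6]
    - [0,0,0.2,0,0,0,0.6]
    - [0,0,0.25,0,0,0,0.6]

```text
time_s: 16.1
tool_pos: [0.562, -0.3294, 0.0629]
orientation: [0.0, 0.134, 0.991, -0.0]
contact_force: [-0.1, -0.3, 0.3]
opening: 0.0133
```

>>> send_rows:
  commands:
    - [0,0,0.05,0,0,0,0.6]
    - [0,0,0.05,0,0,0,0.6]

```text
time_s: 16.27
tool_pos: [0.562, -0.3294, 0.0624]
orientation: [0.0, 0.134, 0.991, -0.0]
contact_force: [-0.6, 0.4, -0.3]
opening: 0.013
```

>>> send_rows:
  commands:
    - [0,0,0.03,0,0,0,1.8]
    - [0,0,0.03,0,0,0,2.5]
    - [0,0,0.03,0,0,0,4]
    - [0,0,0.03,0,0,0,4]
    - [0,0,0.03,0,0,0,4]

```text
time_s: 16.68
tool_pos: [0.562, -0.3294, 0.0621]
orientation: [0.0, 0.134, 0.991, -0.0]
contact_force: [-0.6, -0.0, 0.1]
opening: 0.0381
```

>>> send_rows:
  commands:
    - [0,0,0,0,0,0,4]
    - [0,0,-2,0,0,0,4]
    - [0,0,-5,0,0,0,4]
    - [0,0,-9,0,0,0,4]
    - [0,0,-13,0,0,0,4]

```text
time_s: 17.1
tool_pos: [0.561, -0.3288, 0.1924]
orientation: [-0.001, 0.134, 0.991, 0.0]
contact_force: [-0.0, -0.4, 0.8]
opening: 0.0396
```

>>> send_rows:
  commands:
    - [10,8,-4,0,0,0,4]
    - [10,14,-4,0,0,0,4]
    - [10,16,-4,0,0,0,4]
    - [10,16,-4,0,0,0,4]
    - [10,16,-4,0,0,0,4]

```text
time_s: 17.52
tool_pos: [0.5075, -0.1447, 0.233]
orientation: [0.0, 0.133, 0.991, 0.001]
contact_force: [-0.5, 1.3, 0.1]
opening: 0.0398
```

```bash
python3 - <<'E'
from h import *
plan(.5615,-.3292,.0622,75)
S=cam('side');T=cam('top');save(S[0],'s15',s=1.5);save(T[0],'t15',(265,150,365,230),7)
E
```

```text
pos [ 0.5075 -0.1447  0.233 ] F [-0.5  1.3  0.1] t 17.52 op 0.0398
shift cm [-10.06 -16.4   17.06]
tool y az 74.7 tilt of z [ 9.0e-04  1.3e-03 -1.0e+00] q [ 0.14  0.24  0.1   1.87 -0.03  1.03  1.56]
rz -0.3
rotvec [ 0.09  0.03 -0.28]
```

View pics/s15.png

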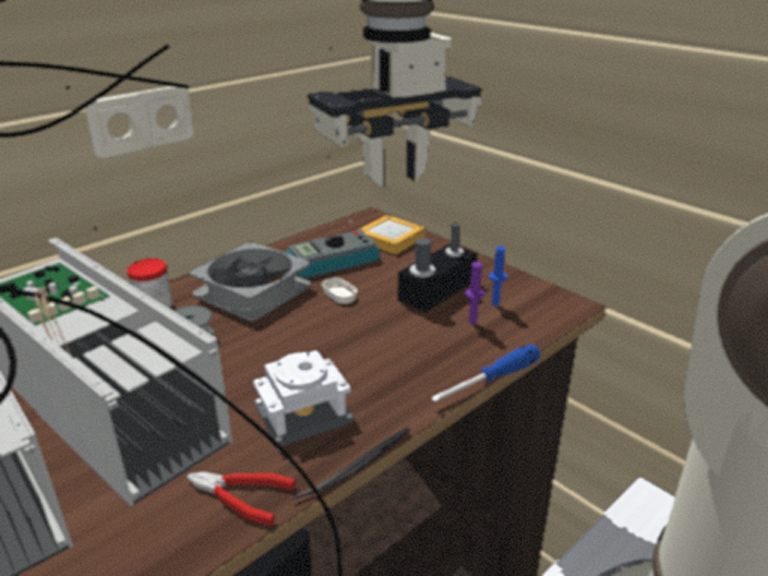

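View pics/t15.png

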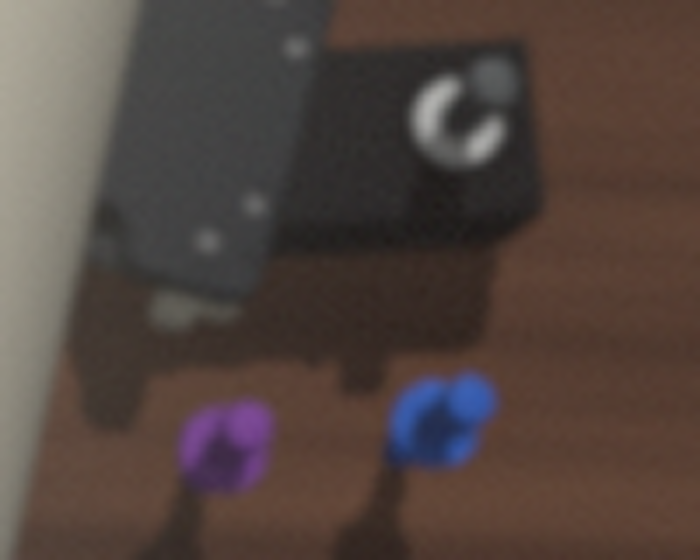

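The slim drift stands upright in its hole, with collar (459,122) and grip top (494,79) at the same pixels as before the pick. The bush is on the tray at side (305,407), and the thick drift and both look-alikes are unmoved. I'll let the arm settle, then hand in.

>>> send_rows:
  commands:
    - [0,0,0,0,0,0,4]
    - [0,0,0,0,0,0,4]
    - [0,0,0,0,0,0,4]
    - [0,0,0,0,0,0,4]
    - [0,0,0,0,0,0,4]

```text
time_s: 18.03
tool_pos: [0.5079, -0.1499, 0.2316]
orientation: [-0.0, 0.135, 0.991, -0.0]
contact_force: [-0.2, 0.1, -0.2]
opening: 0.0402
```

```bash
python3 -c "
from h import *
print(ticket.finish_job())"
```

```text
the job is handed in; nothing more can be done
None
```

The bush is pressed out onto the tray and the slim drift is back upright in its own hole. I handed the job in at about 18 s of the 61 s allowed; it gave no verdict.

- **Pressing:** The tip went through the off-centre hole with no force on the cap. It met the bush at the expected height and pushed it down with readings of at most about 7.4 N until it dropped.
- **Bush:** The last side picture shows it on the tray under the housing. Its lower edge was within 1 pixel of where the tray floor predicts.
- **Slim drift:** Its collar and grip sit at the same pixels in the top picture as before I took it.
- **Thick drift and look-alikes:** In the side picture the thick drift and the blue and purple look-alikes are where they were at the start. The gripper hid the thick drift in the last top picture, so that one rests on the side view alone.
- **Disagreement:** The two cameras differed by 3–8 mm on the drift and hole positions. I aimed with the tip and hole seen together in the side picture, weighed against the top view, and no check failed.

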